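Wake the inspection camera and hold its spring mirror on the red ball

ROBOT

A 7-joint arm with a two-finger parallel gripper is mounted at the origin on the work surface; the furniture and walls round the work are solid. World frame = base frame: x ahead of the robot, y to its left, z up, the work surface at z = 0. Lengths are in m, angles in rad, forces in N, time in s.
With the tool pointing down it reaches from about 0.375 to 0.925 m from the base axis. Payload 3.1 kg.
Tool frame: the origin (TCP) lies at the very end of the fingers, on their centre line; the grasp point (between the pads) lies 19 mm behind it; z points along the fingers, y is the line along which they close (so a half turn about z gives the same grasp; the last joint's range is limited). The gripper opens to 85 mm and grips with 20 to 120 N. Pads are 22 mm wide; open, the fingers measure 114 mm over their backs; the gripper's body (76 mm by 85 mm) begins 54 mm behind the grasp point. The pads swing forward as they close: fully open they stand 13 mm farther back than shut.
Start: joints at [-1.385, 0.383, 0.044, 1.598, -0.018, 1.161, -0.05], TCP at [0.182, 0.624, 0.231] pointing down, gripper open.
Joint ranges: [-2.61, 2.61], [-0.41, 2.15], [-1.48, 1.57], [0, 2.5], [-1.57, 4.71], [0.05, 1.97], [-2.85, 2.85]. Speed limits (rad/s): [2.79, 2.79, 3.14, 3.14, 3.14, 3.14, 3.14].

INTERFACE

Orientations are given as a rotation vector (axis times angle).
In Python, from cell import readout, eyes, job gives the robot as it stands.
- The arm moves only by the tool send_rows, never from a script. Its argument "deltas" is a list of rows, each a list of 3 entries, a list of its own where there are three numbers: the opening, from 0 (shut) to 1 (fully open), then the shift along the tool's x, y, z as a fraction of full scale, then the turn, a rotation vector about the tool's x, y, z as a fraction of full scale. A call has exactly 10 rows; each row is the pose to reach, as a shift and turn from the pose commanded when the call began, along the tool's axes at that moment, turning the shorter way round; what a row does not reach only later rows make up. Full scale, the value 1, is 800 mm for a shift and pi rad for a turn. A row lasts 1/12 s, in which the tool goes at most 41.7 mm and 7.16 degrees, less where a joint would pass 70% of its speed; a pose out of reach is approached as far as the arm can. A call with a number of a shift or a turn outside -1 to 1 is refused whole. A call with a gripper value outside its range is refused whole. The fingers move at their own pace and stop on an object; "squeeze" is the grip in N (left out, the last holds). Time passes only in rows, so rows that repeat a pose let the fingers close, or fill a call up. It gives the time, the measured TCP pose, the force, the opening and the grip force at its end, in the units of the state.
- readout.observe(): the state, without advancing time (a new reading comes with each control period).
- eyes.read_camera(name): name is "scene" or "top"; returns a dict with "img" (480x640x3 uint8, red, green, blue), "camera_matrix" (3x3 intrinsics, pixels), "R" (3x3) and "t" (3): a world point X has camera coordinates R X + t. Camera axes: x right, y down, z forward; pixel columns grow to the right and rows downward; lengths in m; the calibration is good to about 2 mm. A picture is of the moment at which its call begins. There is no depth.
- job.job_done(): hands the job in; it is judged then, once.
The state is a dict: "clock": time; "joint_pos": joint angles; "joint_velocities": joint speeds; "joint_efforts": joint torques, N m; "tool_pos": TCP position; "ee_rot": TCP orientation; "contact_force": force on the tool from outside, world axes, zero at the start; "moment": the same for the moment, N m; "opening": finger opening in m; "grip_force": force on a finger pad.
Only numpy, scipy, OpenCV 4.12 (cv2) and the standard library are available. Lean on these libraries where they do the work, as an engineer would, in place of code of your own. Each camera call takes 0.05 s, during which the arm holds its last target. There are 200 camera calls.

TASK

Wake the small inspection camera by pressing the keys on the white panel one at a time, each fully down and let go again: first green, then yellow, then blue. Then turn the little mirror, which has an orange grip tab on top, until the camera, looking into the mirror, sees the red ball in the middle of its view; the mirror springs back if let go, so finish while still holding it steady at that angle. Do not shift the amber bottle, the timer or the green tape roll.

Things in the scene. Friction and masses are not known exactly. Their poses are not given: they have to be found in the camera images.
- mirror (a joint): turning angle of the mirror about its upright axis, rad: 0 at rest, growing anticlockwise seen from above up to a stop at 1.35; at 0 the mirror faces straight into the camera lens, so the camera only sees itself. A light spring always pulls it back to 0 (torque 0.015 N m at 0, 0.065 N m at 1 rad). The unit's base is bolted down.
- pivot (a point): point on the mirror's upright turning axis at the middle of the mirror's face (face 50 x 48 mm in a white frame, the reflecting surface contains the axis), 70 mm above the work surface; x and y axes are those of the bolted-down aluminium base plate (70 x 235 mm), +y towards the camera
- lens (a point): front of the lens of the small black camera (46 x 44 mm body, top at 92 mm) on the same base plate, 70 mm up, 124 mm from the pivot; it looks level and straight at the pivot
- mirror_tab (a point): centre of the orange grip tab on top of the mirror, on the turning axis, 125 mm above the work surface; it turns with the mirror. The tab is 40 mm long along its own x axis (parallel to the mirror face), 12 mm thick along its y axis (the way the mirror faces is +y), and stands from 102 to 144 mm above the work surface; nothing else of the unit is higher than 105 mm. Its x axis is the base plate's x axis turned by the joint angle
- line_of_sight (a point): no visible thing: at the pivot, its x axis points along the camera's line of sight after reflection in the mirror (level). It turns by twice the mirror's angle, anticlockwise from above, and points at the lens when the mirror is at 0
- red_ball (a point): centre of the red ball, 40 mm in diameter, on a fixed round-footed stand (top at 90 mm) on the robot's side of the mirror, its centre 70 mm above the work surface like lens and pivot; the mirror must turn about 0.5 to 1.1 rad for it
- key_green_top (a point): middle of the top of the round green key (28 mm in diameter, spring return, pressed straight down, 6 mm travel, fully down at 5 N); the keys stand 50 mm apart in a row on a fixed white panel 72 x 172 mm, in any order of colours
- key_yellow_top (a point): same for the yellow key
- key_blue_top (a point): same for the blue key
- key_green (a joint): travel of the green key, m: 0 up, 0.006 fully down
- key_yellow (a joint): travel of the yellow key, m
- key_blue (a joint): travel of the blue key, m
- amber_bottle: loose amber dropper bottle with white cap, 48 mm in diameter, 85 mm high, origin under its middle; to be left alone
- timer: loose white digital timer, 66 x 66 x 20 mm, lying flat, origin under its middle; to be left alone
- tape: loose roll of green tape, 68 mm in diameter, 18 mm high, lying flat, origin under its middle; to be left alone
There are look-alikes about, which are no part of the job. Of the things like the part that bears red_ball, leave any that is turquoise; of the rest the larger one is meant.

How it is judged:
By the outcome, as a careful person would: the job done as asked, in the order asked, and still so for the second after the job is handed in, while the arm keeps its last pose, push and grip.
It also fails if it takes over 54 s, if anything falls off the work surface, if the arm or the gripper's body presses on something with over 40 N, if the wrist force passes 120 N, or if a joint passes its speed limit or range.

## Working session

There is one attempt and no reset: what is moved stays moved. The work goes in short steps, Python scripts to look and compute and a tool call to move; the robot and the scene stay as the last step left them, time stands still between calls to the robot, and variables do not carry over. Pictures are saved under pics/ and viewed, at most 10 in all, crops included, and the job is handed in when it is done.

Besides the shell and the picture viewer there is one more tool, called as a command line: name --argument value ..., lists and objects as JSON in quotes. send_rows: Moves the arm, as the interface text tells. Its arguments: {"type":"object","properties":{"deltas":{"type":"array"},"squeeze":{"type":"number"}},"required":["deltas"]}

```bash
mkdir -p pics
python3 - <<'E'
from cell import readout, eyes
import cv2,numpy as np
s=readout.observe();print(s)
for n in("scene","top"):
    c=eyes.read_camera(n);cv2.imwrite(f"pics/{n}0.png",c["img"][:,:,::-1]);np.savez(f"{n}0.npz",**c)
    print(n,c["camera_matrix"].round(1).tolist(),(-c["R"].T@c["t"]).round(3),c["R"].round(3).tolist())
E
```

```text
{'clock': 0.0, 'joint_pos': array([-1.38478309,  0.38387629,  0.04378549,  1.59961891, -0.01790459,
        1.16118232, -0.04991461]), 'joint_velocities': array([ 0.00185056,  0.00089814,  0.0002941 , -0.00043058,  0.00074243,
        0.00091194,  0.00107652]), 'joint_efforts': array([-2.74252379e-04, -4.33456922e+01,  1.02429572e+00, -2.49511975e+01,
        1.05384080e-02,  1.13569837e-02,  1.07034356e-05]), 'tool_pos': array([0.18171879, 0.62307796, 0.2298389 ]), 'ee_rot': array([-0.44411403, -3.10978017,  0.00421083]), 'contact_force': array([-0.07555018,  0.25713533,  0.62025827]), 'moment': array([-0.00114294,  0.01615617, -0.03402773]), 'grip_force': 0.0, 'opening': 0.0853841009083029}
scene [[510.7, 0.0, 317.6], [0.0, 510.7, 240.4], [0.0, 0.0, 1.0]] [-0.055 -0.65   0.91 ] [[0.733, -0.68, -0.016], [-0.504, -0.527, -0.685], [0.457, 0.51, -0.728]]
top [[502.2, 0.0, 323.7], [0.0, 502.2, 246.8], [0.0, 0.0, 1.0]] [ 0.341 -0.066  1.284] [[-0.022, -1.0, 0.005], [-0.994, 0.022, -0.109], [0.109, -0.007, -0.994]]
```

View pics/scene0.png

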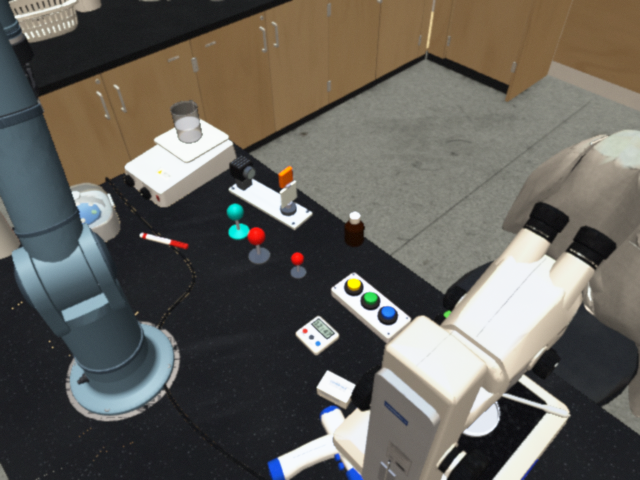

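View pics/top0.png

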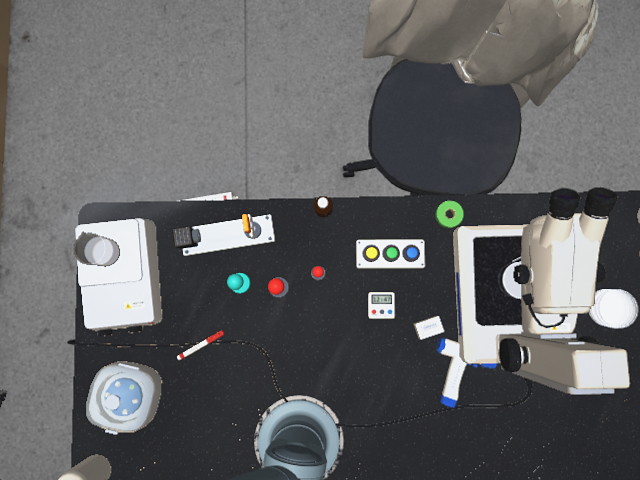

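The top view shows the green/yellow/blue keys near (392,253), (372,253) and (412,253). The orange tab is near (247,224), the camera body near (186,236), and the larger red ball near (278,287). The scene view agrees: tab (286,177), ball (257,236), keys (371,299), (354,285) and (388,314).

```bash
cat > h.py <<'E'
import cv2,numpy as np
def cam(n): return dict(np.load(n+"0.npz"))
def mask(c,lo,hi,roi):
    h=cv2.cvtColor(c["img"],cv2.COLOR_RGB2HSV);m=cv2.inRange(h,lo,hi)
    o=np.zeros_like(m);x0,y0,x1,y1=roi;o[y0:y1,x0:x1]=m[y0:y1,x0:x1]
    n,l,st,ce=cv2.connectedComponentsWithStats(o)
    k=1+np.argmax(st[1:,4]);return (l==k).astype(np.uint8),st[k],ce[k]
def ray(c,p):
    d=c["R"].T@np.linalg.inv(c["camera_matrix"])@np.r_[p,1.];return -c["R"].T@c["t"],d/np.linalg.norm(d)
def plane(c,p,z):
    o,d=ray(c,p);return o+d*(z-o[2])/d[2]
def tri(a,p,b,q):
    o1,d1=ray(a,p);o2,d2=ray(b,q)
    s=np.linalg.lstsq(np.c_[d1,-d2],o2-o1,rcond=None)[0]
    A=o1+s[0]*d1;B=o2+s[1]*d2;return (A+B)/2,np.linalg.norm(A-B)
E
python3 - <<'E'
from h import *
S,T=cam("scene"),cam("top")
I={"green":((45,120,60),(80,255,255),(355,285,385,312),(380,240,402,265)),
"yellow":((22,120,90),(35,255,255),(340,272,368,298),(360,240,385,265)),
"blue":((100,120,60),(125,255,255),(372,300,405,330),(400,240,425,265)),
"tab":((8,150,90),(20,255,255),(270,160,300,195),(235,205,262,245)),
"ball":((0,150,60),(7,255,255),(240,220,275,255),(262,272,295,302)),
"small":((0,150,60),(7,255,255),(285,245,310,272),(308,262,328,282))}
for k,(lo,hi,r1,r2) in I.items():
    m1,s1,c1=mask(S,lo,hi,r1);m2,s2,c2=mask(T,lo,hi,r2)
    if 'ball' in k or 'small' in k:
        f=lambda m:np.array(cv2.minEnclosingCircle(cv2.findContours(m,0,2)[0][0])[0])
        print(k,f(m1),f(m2),tri(S,f(m1),T,f(m2)))
    p,e=tri(S,c1,T,c2);print(k,s1,s2,c1.round(1),c2.round(1),p.round(4),e.round(4),[plane(T,c2,z)[:2].round(4).tolist() for z in(.02,.03,.07,.144)])
# plate
for C,r in((T,(180,205,280,262)),(S,(225,165,320,232))):
    m,s,c=mask(C,(0,0,150),(179,60,255),r)
    ct=max(cv2.findContours(m,0,2)[0],key=cv2.contourArea)
    w=np.array([plane(C,q[0],.01)[:2] for q in ct])*1000
    b=cv2.minAreaRect(w.astype(np.float32));print("plate",s,b,cv2.boxPoints(b).round(0).tolist())
m,s,c=mask(T,(0,0,150),(179,60,255),(350,230,432,275))
ct=max(cv2.findContours(m,0,2)[0],key=cv2.contourArea)
for z in(.0,.02,.03):
  print("panel",cv2.minAreaRect(np.array([plane(T,q[0],z)[:2]*1000 for q in ct]).astype(np.float32)))
a=cv2.resize(T["img"][195:310,170:330,::-1],None,fx=4,fy=4,interpolation=2)
b=cv2.resize(S["img"][145:285,220:380,::-1],None,fx=4,fy=4,interpolation=2)
cv2.imwrite("pics/a.png",a);cv2.imwrite("pics/b.png",b)
E
```

```text
green [364 292  14  13 138] [386 247  12  12 100] [370.3 298. ] [391.3 252.3] [ 0.4587 -0.2414  0.0416] 0.0042 [[0.4624, -0.2459], [0.4614, -0.2444], [0.4576, -0.2387], [0.4505, -0.2282]]
yellow [347 279  14  11 127] [366 247  12  12 113] [353.5 283.8] [371.4 252.5] [ 0.459  -0.1916  0.0436] 0.0043 [[0.463, -0.1954], [0.462, -0.1943], [0.4582, -0.1902], [0.4511, -0.1827]]
blue [381 306  15  14 161] [406 247  12  12 111] [387.7 312.5] [411.5 252.5] [ 0.4571 -0.2917  0.0423] 0.0041 [[0.4608, -0.2971], [0.4598, -0.2953], [0.4561, -0.2879], [0.4491, -0.2744]]
tab [278 166  15  22 209] [242 214   9  19  63] [285.2 176.8] [246.8 223.6] [0.5248 0.1048 0.1258] 0.0046 [[0.5437, 0.119], [0.5421, 0.1175], [0.5357, 0.1117], [0.5238, 0.1008]]
ball [255.92233276 235.49029541] [275.42855835 286.        ] (array([0.38068382, 0.0443151 , 0.07241454]), np.float64(0.003117407801384051))
ball [247 227  18  18 251] [268 278  16  16 202] [256.  235.6] [275.4 285.9] [0.3811 0.0445 0.0715] 0.0031 [[0.3841, 0.0483], [0.3838, 0.0474], [0.3824, 0.0438], [0.3799, 0.0371]]
small [297.10748291 258.19158936] [317.
[... 312 characters left out ...]
2   42 1887] ((517.9614868164062, 170.9556884765625), (71.23553466796875, 235.34791564941406), 7.9521307945251465) [[466.0, 283.0], [499.0, 49.0], [570.0, 59.0], [537.0, 292.0]]
plate [ 229  179   83   50 1635] ((548.6370849609375, 178.1042938232422), (141.91102600097656, 239.79635620117188), 7.753354072570801) [[462.0, 287.0], [495.0, 50.0], [635.0, 69.0], [603.0, 306.0]]
panel ((462.62347412109375, -245.5168914794922), (175.7574920654297, 72.32675170898438), 88.74298858642578)
panel ((460.73382568359375, -242.71737670898438), (173.01959228515625, 71.2000961303711), 88.74298858642578)
panel ((459.7890319824219, -241.31756591796875), (171.6505889892578, 70.63675689697266), 88.74297332763672)
```

View pics/a.png

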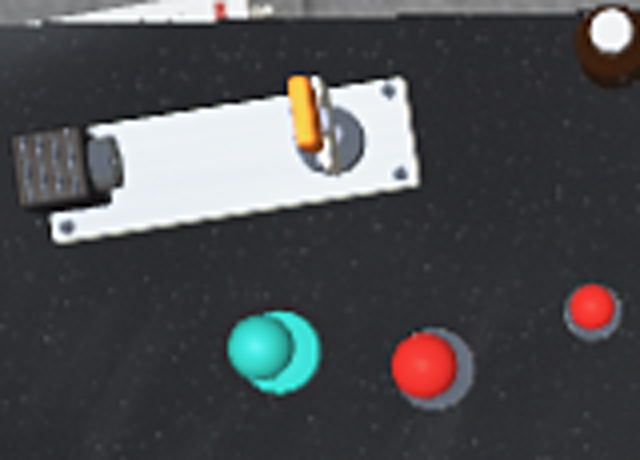

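View pics/b.png

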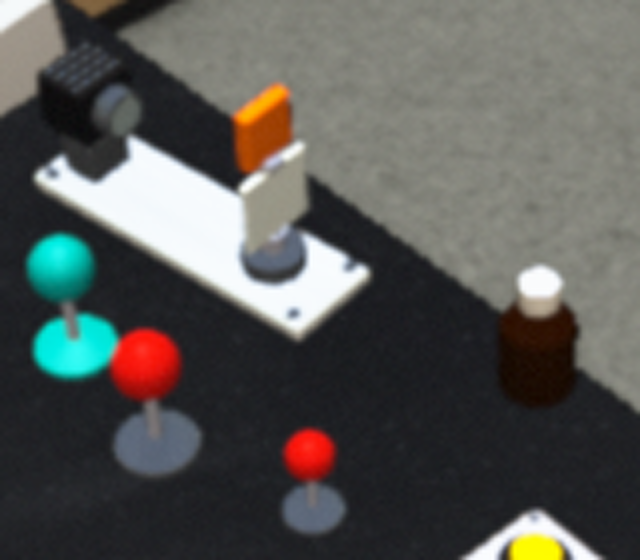

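The crops confirm the layout: the larger red ball on a grey stand, with the tab square to the plate. The measured heights agree with the given ones (tab 0.126, ball 0.072), and the key spacing is 50 mm. The mirror should turn about 0.914 rad from a plate yaw of 7.95°. Next I work out the first moves.

```bash
cat > g.py <<'E'
# usage: g.py x y z yawdeg [x y z yawdeg ...]: deltas from the current measured pose
import sys,numpy as np
from scipy.spatial.transform import Rotation as Ro
from cell import readout
s=readout.observe();p=s["tool_pos"];R=Ro.from_rotvec(s["ee_rot"]);y=R.as_matrix()[:,1]
print("t",round(s["clock"],2),"p",p.round(4),"yaw",np.degrees(np.arctan2(y[1],y[0])).round(2),"F",s["contact_force"].round(1),"M",s["moment"].round(3),"open",round(s["opening"],4),"grip",round(s["grip_force"],1),"q",s["joint_pos"].round(2))
a=list(map(float,sys.argv[1:]))
for i in range(0,len(a),4):
    w=np.radians(a[i+3]);Y=np.array([np.cos(w),np.sin(w),0]);Z=np.array([0,0,-1.])
    G=Ro.from_matrix(np.c_[np.cross(Y,Z),Y,Z])
    print((R.inv().apply(np.array(a[i:i+3])-p)/.8).round(4).tolist(),((R.inv()*G).as_rotvec()/np.pi).round(4).tolist())
E
python3 g.py .182 .623 .32 73.8 .38 .33 .32 35 .459 -.241 .2 0
```

```text
t 0.1 p [0.1818 0.6232 0.23  ] yaw 73.75 F [-0.2 -0.4  0.2] M [ 0.026  0.013 -0.026] open 0.0848 grip 0.0 q [-1.38  0.38  0.04  1.6  -0.02  1.16 -0.05]
[-0.0004, -0.0004, -0.1125] [-0.0008, 0.0, -0.0003]
[-0.3405, -0.2827, -0.1118] [-0.0007, 0.0003, 0.2153]
[-0.6351, -0.94, 0.0399] [-0.0006, 0.0005, 0.4097]
```

send_rows --deltas '[[0,[0,0,-0.11],[0,0,0]],[0,[0,0,-0.11],[0,0,0]],[0,[-0.34,-0.28,-0.11],[0,0,0.21]],[0,[-0.34,-0.28,-0.11],[0,0,0.21]],[0,[-0.34,-0.28,-0.11],[0,0,0.21]],[0,[-0.34,-0.28,-0.11],[0,0,0.21]],[0,[-0.34,-0.28,-0.11],[0,0,0.21]],[0,[-0.34,-0.28,-0.11],[0,0,0.21]],[0,[-0.34,-0.28,-0.11],[0,0,0.21]],[0,[-0.34,-0.28,-0.11],[0,0,0.21]]]'

```text
clock: 0.93
tool_pos: [0.3702, 0.3464, 0.3186]
ee_rot: [-1.427, -2.798, 0.001]
contact_force: [0.8, 1.2, 0.1]
opening: -0.0004
grip_force: 0.0
```

```bash
python3 g.py .46 -.241 .25 0
```

```text
t 0.93 p [0.3702 0.3464 0.3186] yaw 35.95 F [0.8 1.2 0.1] M [ 0.02  -0.075 -0.043] open -0.0004 grip 0.0 q [-1.13  0.03  0.31  1.84 -0.01  1.27 -0.19]
[-0.6603, -0.34, 0.0859] [-0.0002, 0.0, 0.1997]
```

send_rows --deltas '[[0,[-0.66,-0.34,0.086],[0,0,0.2]],[0,[-0.66,-0.34,0.086],[0,0,0.2]],[0,[-0.66,-0.34,0.086],[0,0,0.2]],[0,[-0.66,-0.34,0.086],[0,0,0.2]],[0,[-0.66,-0.34,0.086],[0,0,0.2]],[0,[-0.66,-0.34,0.086],[0,0,0.2]],[0,[-0.66,-0.34,0.086],[0,0,0.2]],[0,[-0.66,-0.34,0.086],[0,0,0.2]],[0,[-0.66,-0.34,0.086],[0,0,0.2]],[0,[-0.66,-0.34,0.086],[0,0,0.2]]]'

```text
clock: 1.77
tool_pos: [0.4315, -0.0626, 0.2706]
ee_rot: [-2.222, -2.22, -0.001]
contact_force: [0.6, 0.3, 0.5]
opening: 0.0003
grip_force: 0.0
```

```bash
python3 g.py .459 -.241 .2 0 .459 -.241 .08 0
```

```text
t 1.77 p [ 0.4315 -0.0626  0.2706] yaw -0.05 F [0.6 0.3 0.5] M [-0.019 -0.081 -0.01 ] open 0.0003 grip 0.0 q [-0.77 -0.15  0.77  2.07  0.11  1.19 -0.05]
[-0.223, 0.0346, 0.088] [0.0, -0.0004, -0.0003]
[-0.2232, 0.0345, 0.238] [0.0, -0.0004, -0.0003]
```

send_rows --deltas '[[0,[-0.223,0.0346,0.12],[0,0,0]],[0,[-0.223,0.0346,0.12],[0,0,0]],[0,[-0.223,0.0346,0.12],[0,0,0]],[0,[-0.223,0.0346,0.12],[0,0,0]],[0,[-0.223,0.0346,0.12],[0,0,0]],[0,[-0.223,0.0346,0.238],[0,0,0]],[0,[-0.223,0.0346,0.238],[0,0,0]],[0,[-0.223,0.0346,0.238],[0,0,0]],[0,[-0.223,0.0346,0.238],[0,0,0]],[0,[-0.223,0.0346,0.238],[0,0,0]]]'

```text
clock: 2.6
tool_pos: [0.4596, -0.2389, 0.081]
ee_rot: [-2.222, -2.22, 0.001]
contact_force: [0.6, -0.0, 0.1]
opening: 0.0004
grip_force: 0.0
```

```bash
python3 - <<'E'
from cell import eyes
import cv2,numpy as np
a=eyes.read_camera("top")["img"][215:295,330:450];b=eyes.read_camera("scene")["img"][240:360,310:430]
o=np.vstack([cv2.resize(a,(600,400))[:, :],cv2.resize(b[30:90],(600,200*3//2))])[:600]
cv2.imwrite("pics/k.png",np.hstack([cv2.resize(a,(400,267)),cv2.resize(b,(267,267))])[:,:,::-1])
E
python3 g.py .459 -.241 .045 0 .459 -.241 .034 0
```

```text
t 2.7 p [ 0.4617 -0.2395  0.083 ] yaw -0.01 F [-0.6  1.1  0.4] M [ 0.013 -0.026  0.017] open 0.0001 grip 0.0 q [-0.33  0.46  0.87  2.06 -0.48  0.83  0.82]
[-0.0018, -0.0036, 0.0475] [0.0014, 0.0003, -0.0001]
[-0.0018, -0.0037, 0.0613] [0.0014, 0.0003, -0.0001]
```

View pics/k.png

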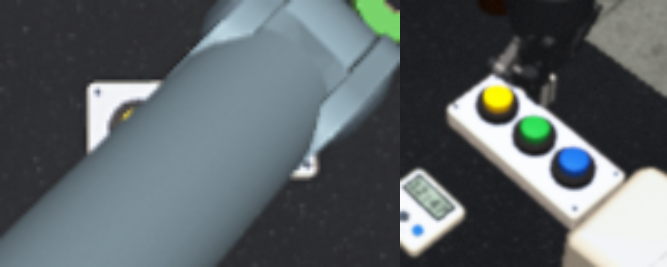

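The crop shows the closed fingers standing behind the green key, which fits a tip about 80 mm up. I'll go down in small steps, watching the force.

send_rows --deltas '[[0,[0,-0.001,0.02],[0,0,0]],[0,[0,-0.001,0.035],[0,0,0]],[0,[0,-0.001,0.04],[0,0,0]],[0,[0,-0.001,0.044],[0,0,0]],[0,[0,-0.001,0.047],[0,0,0]],[0,[0,-0.001,0.05],[0,0,0]],[0,[0,-0.001,0.052],[0,0,0]],[0,[0,-0.001,0.052],[0,0,0]],[0,[0,-0.001,0.052],[0,0,0]],[0,[0,-0.001,0.052],[0,0,0]]]'

```text
clock: 3.53
tool_pos: [0.4596, -0.2384, 0.0418]
ee_rot: [-2.221, -2.218, -0.006]
contact_force: [-4.8, 6.2, 21.6]
opening: -0.0004
grip_force: 11.1
```

```bash
python3 - <<'E'
from cell import eyes
import cv2,numpy as np
b=eyes.read_camera("scene")["img"][235:355,310:430]
cv2.imwrite("pics/k2.png",cv2.resize(b,(500,500),interpolation=2)[:,:,::-1])
E
python3 g.py
```

```text
t 3.58 p [ 0.4596 -0.2384  0.0418] yaw -0.07 F [-5.9  6.3 22.3] M [ 1.32   1.242 -0.025] open -0.0004 grip 11.1 q [-0.27  0.53  0.8   2.07 -0.55  0.76  0.88]
```

View pics/k2.png

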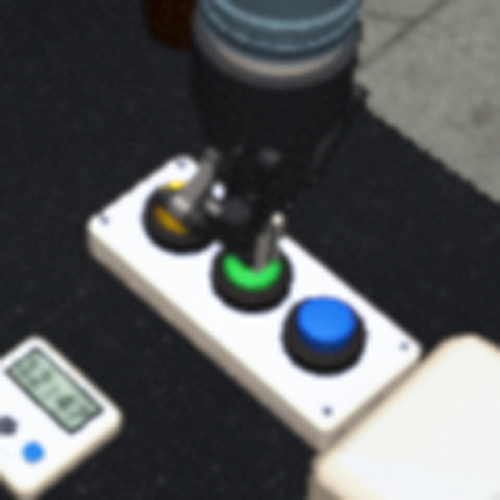

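```bash
python3 - <<'E'
from cell import eyes
from h import *
S=cam("scene");N=eyes.read_camera("scene")
for c in(S,N):
    m,s,ce=mask(c,(45,120,60),(80,255,255),(355,285,385,312));print(s)
    for y in range(289,309): print(y,''.join('#' if v else '.' for v in m[y,355:385]))
    print(c["img"][296:312,367].tolist())
R,t,K=S["R"],S["t"],S["camera_matrix"]
for z in(.036,.042,.048):
    q=K@(R@np.array([.4587,-.2414,z])+t);print(z,(q/q[2])[:2].round(1))
E
python3 g.py
```

```text
[364 292  14  13 138]
289 ..............................
290 ..............................
291 ..............................
292 ..............##..............
293 ...........#########..........
294 ..........###########.........
295 .........#############........
296 .........##############.......
297 .........##############.......
298 .........##############.......
299 .........##############.......
300 .........#############........
301 ..........############........
302 ...........##########.........
303 ............########..........
304 ..............####............
305 ..............................
306 ..............................
307 ..............................
308 ..............................
[[53, 227, 92], [55, 229, 95], [58, 230, 97], [60, 229, 98], [53, 209, 86], [32, 150, 57], [25, 102, 40], [30, 79, 37], [44, 61, 44], [49, 48, 46], [47, 44, 45], [35, 32, 33], [35, 35, 37], [100, 104, 114], [206, 213, 227], [248, 249, 253]]
[363 296  15   9  84]
289 ..............................
290 ..............................
291 ..............................
292 ......
[... 340 characters left out ...]
302 ..........############........
303 ...........##########.........
304 .............######...........
305 ..............................
306 ..............................
307 ..............................
308 ..............................
[[35, 50, 41], [36, 96, 48], [41, 165, 66], [53, 213, 88], [58, 228, 96], [61, 228, 97], [54, 203, 84], [41, 132, 56], [42, 67, 43], [47, 48, 45], [47, 44, 43], [35, 32, 33], [33, 32, 36], [98, 101, 112], [205, 212, 226], [248, 250, 253]]
0.036 [371.1 299.4]
0.042 [371.3 297.7]
0.048 [371.5 296. ]
t 3.63 p [ 0.4596 -0.2384  0.0418] yaw -0.06 F [-5.7  7.1 22.4] M [ 1.272  1.28  -0.021] open 0.0001 grip 11.1 q [-0.27  0.53  0.8   2.07 -0.55  0.76  0.88]
```

The green face moved down about 1.8 px (~6 mm) with 22 N on it, so it is fully down. Next I release it and press yellow.

send_rows --deltas '[[0,[0,0,-0.03],[0,0,0]],[0,[0,0,-0.03],[0,0,0]],[0,[0,0,-0.03],[0,0,0]],[0,[0.03,0,-0.03],[0,0,0]],[0,[0.06,0,-0.03],[0,0,0]],[0,[0.06,0,-0.03],[0,0,0]],[0,[0.06,0,-0.03],[0,0,0]],[0,[0.06,0,-0.03],[0,0,0]],[0,[0.06,0,-0.02],[0,0,0]],[0,[0.06,0,-0.02],[0,0,0]]]'

```text
clock: 4.47
tool_pos: [0.4579, -0.1918, 0.054]
ee_rot: [-2.224, -2.218, 0.002]
contact_force: [-0.1, 0.8, -0.7]
opening: -0.0001
grip_force: 0.0
```

```bash
python3 g.py
```

```text
t 4.47 p [ 0.4579 -0.1918  0.054 ] yaw -0.15 F [-0.1  0.8 -0.7] M [0.054 0.071 0.009] open -0.0001 grip 0.0 q [-0.4   0.47  0.84  2.12 -0.51  0.76  0.76]
```

send_rows --deltas '[[0,[0,0,0.005],[0,0,0]],[0,[0,0,0.01],[0,0,0]],[0,[0,0,0.013],[0,0,0]],[0,[0,0,0.016],[0,0,0]],[0,[0,0,0.018],[0,0,0]],[0,[0,0,0.02],[0,0,0]],[0,[0,0,0.02],[0,0,0]],[0,[0,0,0.02],[0,0,0]],[0,[0,0,0.02],[0,0,0]],[0,[0,0,0.02],[0,0,0]]]'

```text
clock: 5.3
tool_pos: [0.459, -0.192, 0.0417]
ee_rot: [-2.223, -2.217, -0.003]
contact_force: [-7.7, 2.2, 26.8]
opening: -0.0003
grip_force: 13.1
```

```bash
cat > k.py <<'E'
from cell import eyes
from h import *
N=eyes.read_camera("scene");S=cam("scene")
for n,x,lo,hi in(("y",350,(22,120,0),(35,255,255)),("g",367,0,0),("b",384,0,0)):
    r={"y":range(282,300),"g":range(296,308),"b":range(310,326)}[n]
    for c in(S,N): print(n,c["img"][r.start:r.stop,x].max(1).tolist())
E
python3 k.py; python3 g.py
```

```text
y [254, 254, 254, 253, 246, 209, 166, 134, 81, 51, 44, 29, 46, 149, 241, 253, 254, 254]
y [36, 74, 152, 231, 251, 252, 244, 187, 94, 51, 43, 32, 46, 146, 241, 253, 254, 254]
g [227, 229, 230, 229, 209, 150, 102, 79, 61, 49, 47, 35]
g [227, 229, 230, 229, 209, 153, 100, 79, 59, 48, 43, 35]
b [245, 246, 246, 245, 237, 204, 139, 104, 81, 57, 51, 48, 29, 44, 146, 240]
b [245, 246, 246, 246, 237, 204, 139, 102, 80, 58, 51, 45, 29, 46, 148, 241]
t 5.35 p [ 0.459  -0.192   0.0417] yaw -0.14 F [-7.8  2.1 26. ] M [0.54 1.71 0.05] open 0.0001 grip 13.1 q [-0.38  0.49  0.81  2.12 -0.54  0.74  0.79]
```

Yellow is down, and green is back up to its unpressed profile. Blue next, 100 mm away.

send_rows --deltas '[[0,[0,0,-0.03],[0,0,0]],[0,[0,0,-0.03],[0,0,0]],[0,[0,0,-0.035],[0,0,0]],[0,[-0.04,0,-0.035],[0,0,0]],[0,[-0.08,0,-0.035],[0,0,0]],[0,[-0.124,-0.001,-0.035],[0,0,0]],[0,[-0.124,-0.001,-0.035],[0,0,0]],[0,[-0.124,-0.001,-0.03],[0,0,0]],[0,[-0.124,-0.001,-0.02],[0,0,0]],[0,[-0.124,-0.001,-0.02],[0,0,0]]]'

```text
clock: 6.18
tool_pos: [0.4569, -0.2874, 0.0526]
ee_rot: [-2.217, -2.219, 0.001]
contact_force: [0.5, 0.3, -0.4]
opening: 0.0001
grip_force: 0.0
```

send_rows --deltas '[[0,[0,0,0.005],[0,0,0]],[0,[0,0,0.01],[0,0,0]],[0,[0,0,0.013],[0,0,0]],[0,[0,0,0.016],[0,0,0]],[0,[0,0,0.018],[0,0,0]],[0,[0,0,0.02],[0,0,0]],[0,[0,0,0.02],[0,0,0]],[0,[0,0,0.02],[0,0,0]],[0,[0,0,0.02],[0,0,0]],[0,[0,0,0.02],[0,0,0]]]'

```text
clock: 7.02
tool_pos: [0.4584, -0.2885, 0.0418]
ee_rot: [-2.219, -2.218, -0.007]
contact_force: [-6.1, 8.1, 25.1]
opening: -0.0
grip_force: 12.4
```

```bash
python3 k.py; python3 g.py .459 -.291 .25 0 .525 .105 .25 -82
```

```text
y [254, 254, 254, 253, 246, 209, 166, 134, 81, 51, 44, 29, 46, 149, 241, 253, 254, 254]
y [254, 254, 254, 253, 247, 212, 166, 134, 80, 51, 43, 28, 46, 147, 241, 253, 254, 254]
g [227, 229, 230, 229, 209, 150, 102, 79, 61, 49, 47, 35]
g [133, 85, 58, 48, 53, 77, 85, 78, 57, 49, 46, 36]
b [245, 246, 246, 245, 237, 204, 139, 104, 81, 57, 51, 48, 29, 44, 146, 240]
b [44, 91, 172, 233, 245, 246, 237, 197, 117, 61, 51, 47, 30, 47, 145, 240]
t 7.07 p [ 0.4584 -0.2884  0.0418] yaw -0.02 F [-5.9  8.1 25.2] M [1.789 1.434 0.027] open -0.0 grip 12.3 q [-0.16  0.57  0.79  2.02 -0.57  0.79  0.97]
[-0.0015, 0.0008, -0.2603] [0.0, -0.0021, -0.0001]
[0.4935, 0.0831, -0.257] [-0.0015, -0.0017, 0.4554]
```

send_rows --deltas '[[0,[0,0,-0.05],[0,0,0]],[0,[0,0,-0.1],[0,0,0]],[0,[0,0,-0.15],[0,0,0]],[0,[0,0,-0.2],[0,0,0]],[0.6,[0.1,0.02,-0.25],[0,0,0.1]],[0.6,[0.15,0.03,-0.25],[0,0,0.15]],[0.6,[0.2,0.04,-0.25],[0,0,0.2]],[0.6,[0.25,0.05,-0.25],[0,0,0.25]],[0.6,[0.3,0.06,-0.25],[0,0,0.3]],[0.6,[0.35,0.06,-0.25],[0,0,0.35]]]'

```text
clock: 7.9
tool_pos: [0.4968, -0.091, 0.2361]
ee_rot: [2.796, 1.43, 0.003]
contact_force: [1.1, 0.3, 0.7]
opening: 0.0508
grip_force: 0.0
```

```bash
python3 k.py; python3 g.py .5258 .1048 .25 -82.05
```

```text
y [254, 254, 254, 253, 246, 209, 166, 134, 81, 51, 44, 29, 46, 149, 241, 253, 254, 254]
y [254, 254, 254, 253, 247, 210, 166, 133, 80, 49, 44, 29, 46, 146, 241, 253, 254, 254]
g [227, 229, 230, 229, 209, 150, 102, 79, 61, 49, 47, 35]
g [226, 229, 231, 228, 208, 149, 102, 80, 58, 48, 47, 32]
b [245, 246, 246, 245, 237, 204, 139, 104, 81, 57, 51, 48, 29, 44, 146, 240]
b [245, 245, 246, 245, 237, 204, 137, 104, 81, 59, 51, 45, 30, 44, 146, 241]
t 7.95 p [ 0.4985 -0.0804  0.2355] yaw -35.4 F [ 0.5  5.2 -0.5] M [ 0.366 -0.063  0.031] open 0.0511 grip 0.0 q [-0.97  0.18  1.17  1.97 -0.19  1.1  -0.34]
[0.2086, -0.1063, -0.0169] [-0.0012, -0.0011, 0.2592]
```

send_rows --deltas '[[0.6,[0.05,-0.025,0],[0,0,0.03]],[0.6,[0.1,-0.05,0],[0,0,0.06]],[0.6,[0.13,-0.07,0],[0,0,0.1]],[0.6,[0.15,-0.08,0],[0,0,0.13]],[0.6,[0.16,-0.085,0],[0,0,0.16]],[0.6,[0.16,-0.085,0],[0,0,0.19]],[0.6,[0.16,-0.085,0],[0,0,0.22]],[0.6,[0.16,-0.085,0],[0,0,0.225]],[0.6,[0.16,-0.085,0],[0,0,0.225]],[0.6,[0.16,-0.085,0],[0,0,0.225]]]'

```text
clock: 8.78
tool_pos: [0.5151, 0.0508, 0.2355]
ee_rot: [3.117, 0.385, 0.0]
contact_force: [0.3, 0.8, -1.0]
opening: 0.0513
grip_force: 0.0
```

```bash
python3 g.py .5258 .1048 .17 -82.05  .5258 .1048 .11 -82.05
```

```text
t 8.78 p [0.5151 0.0508 0.2355] yaw -75.93 F [ 0.3  0.8 -1. ] M [-0.025 -0.044 -0.024] open 0.0513 grip 0.0 q [-1.27  0.29  1.28  1.95 -0.31  1.13 -1.2 ]
[0.0294, -0.0622, 0.0819] [0.0002, -0.0, 0.034]
[0.0294, -0.0623, 0.1569] [0.0002, -0.0, 0.034]
```

send_rows --deltas '[[0.6,[0.0294,-0.0622,0],[0,0,0.034]],[0.6,[0.0294,-0.0622,0],[0,0,0.034]],[0.6,[0.0294,-0.0622,0.03],[0,0,0.034]],[0.6,[0.0294,-0.0622,0.06],[0,0,0.034]],[0.6,[0.0294,-0.0622,0.08],[0,0,0.034]],[0.6,[0.0294,-0.0622,0.08],[0,0,0.034]],[0.6,[0.0294,-0.0622,0.08],[0,0,0.034]],[0.6,[0.0294,-0.0622,0.08],[0,0,0.034]],[0.6,[0.0294,-0.0622,0.08],[0,0,0.034]],[0.6,[0.0294,-0.0622,0.08],[0,0,0.034]]]'

```text
clock: 9.62
tool_pos: [0.527, 0.1053, 0.173]
ee_rot: [-3.134, -0.216, -0.004]
contact_force: [-0.6, -1.3, -0.3]
opening: 0.0513
grip_force: 0.0
```

```bash
python3 - <<'E'
from cell import eyes
import cv2,numpy as np
a=eyes.read_camera("top")["img"][195:275,170:290];b=eyes.read_camera("scene")["img"][120:240,220:340]
cv2.imwrite("pics/m.png",np.hstack([cv2.resize(a,(400,267)),cv2.resize(b,(400,400))[:267]])[:,:,::-1])
E
python3 g.py .5258 .1048 .11 -82.05
```

```text
t 9.72 p [0.5266 0.1053 0.1725] yaw -82.12 F [-0.5 -0.3 -0.2] M [0.012 0.015 0.029] open 0.0511 grip 0.0 q [-1.22  0.44  1.16  1.96 -0.47  1.04 -1.28]
[-0.0012, 0.0005, 0.0782] [-0.0001, -0.0006, -0.0004]
```

View pics/m.png

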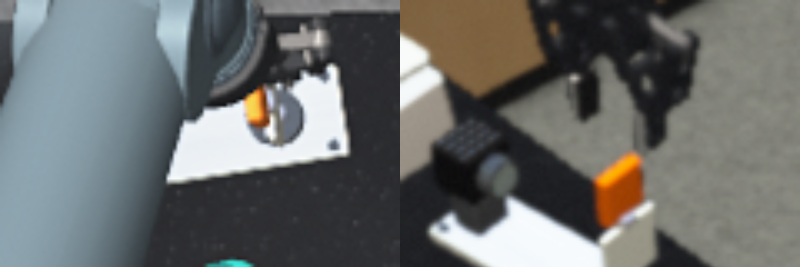

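The picture shows the open fingers above the orange tab, one on each side (tips near x=585 and 650, tab at 620). I'll lower and grip gently.

send_rows --deltas '[[0.6,[0,0,0.02],[0,0,0]],[0.6,[0,0,0.04],[0,0,0]],[0.6,[0,0,0.06],[0,0,0]],[0.6,[0,0,0.076],[0,0,0]],[0.6,[0,0,0.076],[0,0,0]],[0.6,[0,0,0.076],[0,0,0]],[0.6,[0,0,0.076],[0,0,0]],[0.6,[0,0,0.076],[0,0,0]],[0.6,[0,0,0.076],[0,0,0]],[0.6,[0,0,0.076],[0,0,0]]]' --squeeze 30

```text
clock: 10.55
tool_pos: [0.5265, 0.1053, 0.1115]
ee_rot: [-3.134, -0.216, -0.002]
contact_force: [-0.4, -0.3, -0.4]
opening: 0.0511
grip_force: 0.0
```

send_rows --deltas '[[0,[0,0,0],[0,0,0]],[0,[0,0,0],[0,0,0]],[0,[0,0,0],[0,0,0]],[0,[0,0,0],[0,0,0]],[0,[0,0,0],[0,0,0]],[0,[0,0,0],[0,0,0]],[0,[0,0,0],[0,0,0]],[0,[0,0,0],[0,0,0]],[0,[0,0,0],[0,0,0]],[0,[0,0,0],[0,0,0]]]'

```text
clock: 11.38
tool_pos: [0.5258, 0.1066, 0.111]
ee_rot: [-3.133, -0.217, 0.001]
contact_force: [-2.2, 4.6, 3.7]
opening: 0.0114
grip_force: 35.3
```

```bash
python3 g.py .5258 .1048 .11 -29.65
```

```text
t 11.38 p [0.5258 0.1066 0.111 ] yaw -82.08 F [-2.2  4.6  3.7] M [ 0.804  0.464 -0.02 ] open 0.0114 grip 35.3 q [-1.13  0.52  1.05  2.01 -0.57  0.94 -1.21]
[-0.0003, 0.0022, 0.0013] [-0.0005, -0.0001, -0.2913]
```

Gripped: opening 11.4 mm on the 12 mm tab, yaw still −82.1° with no twist. Now I turn the mirror by 52.4°.

send_rows --deltas '[[0,[0,-0.002,0],[0,0,0]],[0,[0,-0.002,0],[0,0,-0.03]],[0,[0,-0.002,0],[0,0,-0.06]],[0,[0,-0.002,0],[0,0,-0.09]],[0,[0,-0.002,0],[0,0,-0.12]],[0,[0,-0.002,0],[0,0,-0.15]],[0,[0,-0.002,0],[0,0,-0.18]],[0,[0,-0.002,0],[0,0,-0.2]],[0,[0,-0.002,0],[0,0,-0.2]],[0,[0,-0.002,0],[0,0,-0.2]]]'

```text
clock: 12.22
tool_pos: [0.5256, 0.107, 0.111]
ee_rot: [-2.915, -1.17, -0.0]
contact_force: [-2.5, 3.3, 5.6]
opening: 0.0116
grip_force: 35.5
```

```bash
python3 g.py .5258 .1066 .111 -29.65
```

```text
t 12.22 p [0.5256 0.107  0.111 ] yaw -46.25 F [-2.5  3.3  5.6] M [ 0.615  0.554 -0.032] open 0.0116 grip 35.5 q [-1.03  0.45  0.9   2.   -0.45  0.9  -0.69]
[-0.0002, 0.0005, -0.0] [-0.0001, -0.0001, -0.0922]
```

send_rows --deltas '[[0,[0,0,0],[0,0,-0.02]],[0,[0,0,0],[0,0,-0.04]],[0,[0,0,0],[0,0,-0.06]],[0,[0,0,0],[0,0,-0.08]],[0,[0,0,0],[0,0,-0.092]],[0,[0,0,0],[0,0,-0.092]],[0,[0,0,0],[0,0,-0.092]],[0,[0,0,0],[0,0,-0.092]],[0,[0,0,0],[0,0,-0.092]],[0,[0,0,0],[0,0,-0.092]]]'

```text
clock: 13.05
tool_pos: [0.5255, 0.1071, 0.111]
ee_rot: [-2.716, -1.578, 0.001]
contact_force: [-3.7, 3.3, 6.9]
opening: 0.0121
grip_force: 35.6
```

```bash
python3 g.py .5256 .107 .111 -29.65
python3 - <<'E'
from cell import eyes
import cv2,numpy as np
from h import *
N=eyes.read_camera("scene");b=N["img"][120:260,200:340]
T=eyes.read_camera("top")
cv2.imwrite("pics/f.png",np.hstack([cv2.resize(b,(400,400)),cv2.resize(T["img"][195:295,170:270],(400,400))])[:,:,::-1])
for lo,hi,r1,r2 in(((0,150,60),(7,255,255),(240,220,275,255),(262,272,295,302)),):
  for C,r in((N,r1),(T,r2)): print(mask(C,lo,hi,r)[1:])
E
```

```text
t 13.05 p [0.5255 0.1071 0.111 ] yaw -29.69 F [-3.7  3.3  6.9] M [ 0.647  0.61  -0.063] open 0.0121 grip 35.6 q [-0.98  0.42  0.83  2.   -0.4   0.89 -0.44]
[-0.0001, 0.0002, -0.0] [-0.0002, 0.0, -0.0002]
(array([247, 227,  18,  18, 252], dtype=int32), array([255.98809524, 235.83333333]))
(array([268, 278,  16,  16, 203], dtype=int32), array([275.39901478, 285.89162562]))
```

View pics/f.png

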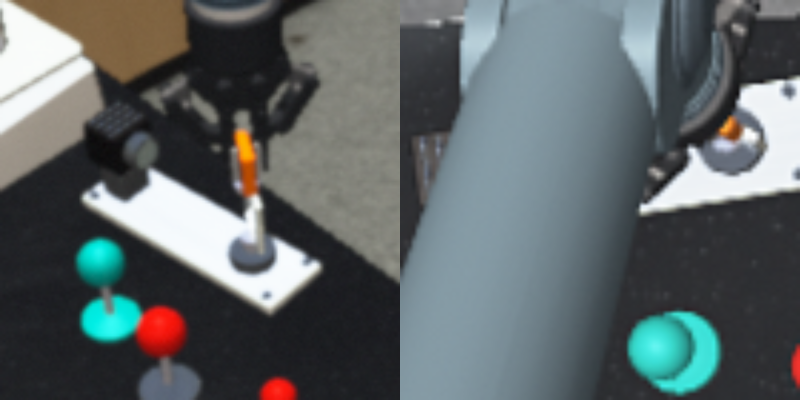

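The mirror is held at 52.4° (0.914 rad), and the wrist torque of about 0.063 N m matches the spring. The tab is turned with the grip, the ball hasn't moved, and the three keys were pressed in order and released. Handing in.

```bash
python3 -c "
from cell import job
print(job.job_done())"
```

```text
the job is handed in; nothing more can be done
None
```

I pressed and released green, yellow, then blue, and handed the job in at about 13 s with the mirror held at about 0.914 rad, the angle I measured for centring the larger red ball; the camera's own view was not available to check, and I did not re-measure the bottle, timer or tape roll.

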